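# Spin-test the robot wheels and reject the one that binds

## Task

One of the three robot wheels standing on the bench binds on its axle. First try all three: push each wheel's red peg sideways, turning it by at least an eighth of a turn, and see which wheel stops dead instead of running on. Then pick up that wheel with its block and set it upright on the floor of the red bin, leaving the two good ones and everything else where they stand.

Things in the scene. Friction and masses are not known exactly. Their poses are not given: they have to be found in the camera images.
- hub1 (a point): Wheel module 1, loose, 0.9 kg at most (all look alike): wheel 90 mm across, black tyre, white face, lying flat on an upright axle on an aluminium block 80 x 80 x 22 mm. Heights over the block's underside: wheel face 50; blue round hub on the axis, 28 mm diameter, 50 to 84: grip the module by it. This point: hub centre, 67 mm over the block's underside; z up, x towards the red peg (turns with the wheel).
- peg1 (a point): Red upright peg on the face of wheel 1, 12 mm diameter, from 50 to 78 mm above the block's underside, 32 mm from the axle: push it sideways to spin the wheel. This point: on the peg's axis, 64 mm above the block's underside.
- wheel1 (a joint): Turn of wheel 1 on its axle, rad, positive anticlockwise seen from above, no stops; starts between -0.15 and 0.15. A good wheel turns at a touch and coasts on by itself for seconds after a push; the one that binds needs about 1.6 N at the peg and stops dead when the push ends.
- hub2 (a point): Wheel module 2, loose, 0.9 kg at most (all look alike): wheel 90 mm across, black tyre, white face, lying flat on an upright axle on an aluminium block 80 x 80 x 22 mm. Heights over the block's underside: wheel face 50; blue round hub on the axis, 28 mm diameter, 50 to 84: grip the module by it. This point: hub centre, 67 mm over the block's underside; z up, x towards the red peg (turns with the wheel).
- peg2 (a point): Red upright peg on the face of wheel 2, 12 mm diameter, from 50 to 78 mm above the block's underside, 32 mm from the axle: push it sideways to spin the wheel. This point: on the peg's axis, 64 mm above the block's underside.
- wheel2 (a joint): Turn of wheel 2 on its axle, rad, positive anticlockwise seen from above, no stops; starts between -0.15 and 0.15. A good wheel turns at a touch and coasts on by itself for seconds after a push; the one that binds needs about 1.6 N at the peg and stops dead when the push ends.
- hub3 (a point): Wheel module 3, loose, 0.9 kg at most (all look alike): wheel 90 mm across, black tyre, white face, lying flat on an upright axle on an aluminium block 80 x 80 x 22 mm. Heights over the block's underside: wheel face 50; blue round hub on the axis, 28 mm diameter, 50 to 84: grip the module by it. This point: hub centre, 67 mm over the block's underside; z up, x towards the red peg (turns with the wheel).
- peg3 (a point): Red upright peg on the face of wheel 3, 12 mm diameter, from 50 to 78 mm above the block's underside, 32 mm from the axle: push it sideways to spin the wheel. This point: on the peg's axis, 64 mm above the block's underside.
- wheel3 (a joint): Turn of wheel 3 on its axle, rad, positive anticlockwise seen from above, no stops; starts between -0.15 and 0.15. A good wheel turns at a touch and coasts on by itself for seconds after a push; the one that binds needs about 1.6 N at the peg and stops dead when the push ends.
- red_bin: Red open reject bin, fixed, 170 x 170 mm outside, 50 mm high, walls and floor 5 mm thick. Origin: centre of its underside, on the bench; x and y along its sides, z up.
- blue_bin: Blue open bin, the same size as the red one, fixed; not for this job. The two may change sides. Origin: centre of its underside.
- tape_mid (a point): Bystander: yellow roll of tape lying flat, 96 mm diameter, 36 mm high, loose. This point: its centre.
- cup_mid (a point): Bystander: paper cup, 72 mm across the rim, 85 mm high, loose. This point: on its axis, 42 mm up.
- driver_grip (a point): Bystander: screwdriver 170 mm long lying between the robot and the wheels, loose. This point: middle of its handle.

How it is judged (in metres and radians):
On the way:
1. all three wheels have been turned by an eighth of a turn while standing at their places ((value of joint wheel1 above 0.6 rad or value of joint wheel1 below -0.6 rad) and (value of joint wheel2 above 0.6 rad or value of joint wheel2 below -0.6 rad) and (value of joint wheel3 above 0.6 rad or value of joint wheel3 below -0.6 rad) and distance of each of hub1, hub2, hub3 from where it was at the start of the episode below 0.04 m), for 0.05 s.
At the end, for the whole second after the job is handed in: The wheel module that binds stands upright (within 10 degrees) on the floor of the red bin, released; the two good modules stand upright within 30 mm of where they began (x of hub2 in the frame of red_bin between -0.06 and 0.06 m and y of hub2 in the frame of red_bin between -0.06 and 0.06 m and height (world z) of hub2 between 0.062 and 0.08 m and angle between each of hub2, hub1, hub3's own z axis and vertical below 0.17 rad and distance of each of hub1, hub3 from where it was at the start of the episode below 0.03 m); the robot touches nothing.
It fails at once if the tape, the cup or the screwdriver is shifted by more than 30 mm (distance of any of tape_mid, cup_mid, driver_grip from where it was at the start of the episode above 0.03 m).
It fails at once if the tape or the cup is tipped over (angle between any of tape_mid, cup_mid's own z axis and vertical above 0.5 rad).
It fails at once if a good wheel is lifted off the bench (height (world z) of any of hub1, hub3 above 0.09 m).
It also fails if it takes over 64 s, if anything falls off the work surface, if the arm or the gripper's body presses on something with over 40 N, if the wrist force passes 120 N, or if a joint passes its speed limit or range.

## Robot

A 6-joint arm with a two-finger parallel gripper is mounted at the origin on the work surface. World frame = base frame: x ahead of the robot, y to its left, z up, the work surface at z = 0. Lengths are in mm, angles in rad, forces in N, time in s.
With the tool pointing down it reaches from about 350 to 775 mm from the base axis. Payload 7.3 kg.
Tool frame: the origin (TCP) lies on the centre line of the jaws, within the pads' length; the fingertips stand 22 mm ahead of it and the grasp point (between the pads) lies 3 mm ahead of it; z points along the fingers, y is the direction in which the jaws open and shut (so a half turn about z gives the same grasp; the last joint's range is limited). The gripper opens to 92 mm and grips with 3 to 60 N. Pads are 19 mm wide; open, the fingers measure 130 mm over their backs; the gripper's body (75 mm by 190 mm) begins 47 mm behind the grasp point.
Start: joints at [-1.36, 0.342, 1.524, -0, 1.275, -0.146], TCP at [183.393, -491.945, 248.741] pointing down, gripper open.
Joint ranges: [-2.53, 2.53], [-0.77, 2.02], [0.04, 2.7], [-1, 4.14], [0.28, 2.66], [-3.11, 3.11]. Speed limits (rad/s): [2.57, 2.57, 3.14, 3.14, 3.14, 3.14].

## Interface

Orientations are given as [roll, pitch, yaw] about the fixed x, y, z axes, in that order (R = Rz(yaw) Ry(pitch) Rx(roll)).
In Python, from plant import bot gives the robot as it stands.
- The arm moves only by the tool play_rows, never from a script. Its argument "moves" is one flat list of numbers, 5 for each row, row after row: the closure in counts, from 0 (fully open) to 255 (shut), then the shift along the tool's x, y, z in mm, then the turn about the tool's z in degrees. A call has 1 to 8 rows; each row is the pose to reach, as a shift and turn from the pose commanded when the call began, along the tool's axes at that moment; what a row does not reach only later rows make up. A row lasts 1/12 s, in which the tool goes at most 41.7 mm and 7.16 degrees, less where a joint would pass 70% of its speed; a pose out of reach is approached as far as the arm can. A call with a gripper value outside its range is refused whole. The fingers move at their own pace and stop on an object; the grip force is fixed at half the most. Time passes only in rows, so rows that repeat a pose let the fingers close. It gives the time, the measured TCP pose, the force and the opening at its end, in the units of the state.
- bot.get_obs(): the state, without advancing time (a new reading comes with each control period).
- bot.capture(name): name is "side" or "top"; returns a dict with "color" (480x640x3 uint8, red, green, blue), "fx", "fy", "cx", "cy" (pixels), "world_to_cam" (4x4, takes a point from world to camera coordinates). Camera axes: x right, y down, z forward; pixel columns grow to the right and rows downward; lengths in mm; the calibration is good to about 2 mm. A picture is of the moment at which its call begins. There is no depth.
- bot.close_job(): hands the job in, once; it reports no verdict.
The state is a dict: "time": time; "joint_positions": joint angles; "dq": joint speeds; "tau": joint torques, N m; "tool_pos": TCP position; "tcp_rot": TCP orientation; "contact_force": force on the tool from outside, world axes, zero at the start; "moment": the same for the moment, N m; "grip_width": finger opening in mm.
Only numpy, scipy, OpenCV 4.12 (cv2) and the standard library are available. Lean on these libraries where they do the work, as an engineer would, in place of code of your own. Each camera call takes 0.05 s, during which the arm holds its last target.

## Working session

There is one attempt and no reset: what is moved stays moved. The work goes in short steps, Python scripts to look and compute and a tool call to move; the robot and the scene stay as the last step left them, time stands still between calls to the robot, and variables do not carry over. Pictures are saved under pics/ and viewed, and the job is handed in when it is done.

Besides the shell and the picture viewer there is one more tool, called as name(argument=value, ...) on one line, values as JSON. play_rows: Moves the arm, as the interface text tells. Its arguments: {"type":"object","properties":{"moves":{"type":"array","items":{"type":"number"}}},"required":["moves"]}

```bash
mkdir -p pics; ls
cat > h.py <<'E'
import numpy as np,cv2
from plant import bot
def shot(n,f):
    c=bot.capture(n); cv2.imwrite('pics/'+f+'.png',c['color'][:,:,::-1]); return c
def ray(c,u,v,z):
    W=np.array(c['world_to_cam']);R=W[:3,:3];t=W[:3,3]
    o=-R.T@t; d=R.T@np.array([(u-c['cx'])/c['fx'],(v-c['cy'])/c['fy'],1])
    return o+d*(z-o[2])/d[2]
def proj(c,p):
    W=np.array(c['world_to_cam']);q=W[:3,:3]@np.array(p,float)+W[:3,3]
    return c['fx']*q[0]/q[2]+c['cx'],c['fy']*q[1]/q[2]+c['cy']
E
python3 - <<'E'
from h import *
print(bot.get_obs())
for n in('top','side'):
    c=shot(n,n+'0'); W=np.array(c['world_to_cam']); print(n,c['fx'],c['cx'],c['cy'],-W[:3,:3].T@W[:3,3],W[:3,:3].round(3).tolist())
E
```

```text
pics
{'time': 0.0, 'joint_positions': array([-1.35999333e+00,  3.42681958e-01,  1.52500589e+00, -3.76893896e-05,
        1.27538725e+00, -1.46029290e-01]), 'dq': array([ 0.00054456, -0.00106148, -0.00069023,  0.00321099, -0.00149496,
       -0.0013673 ]), 'tau': array([ 6.93579950e-04, -4.31241381e+01, -2.44213593e+01,  7.19156535e-02,
        5.60371298e-02, -1.28886263e-04]), 'tool_pos': array([ 183.30507341, -491.56667981,  248.06997412]), 'tcp_rot': array([-3.14012074e+00, -1.80055079e-04,  3.56843154e-01]), 'contact_force': array([ 0.39783238, -0.72962524,  0.15529829]), 'moment': array([-0.02023955,  0.03863287,  0.0351145 ]), 'grip_width': 91.9387911742182}
top 541.7017179874309 322.1478563969924 233.39601069581948 [ 476.26737385  -17.42176698 1085.07936036] [[-0.006, -1.0, -0.027], [-0.997, 0.008, -0.076], [0.076, 0.026, -0.997]]
side 556.6880743957171 316.90936011882417 235.71274951648843 [519.33862438 682.99464756 700.00624572] [[-1.0, -0.018, -0.02], [0.004, 0.66, -0.751], [0.027, -0.751, -0.66]]
```

View pics/top0.png

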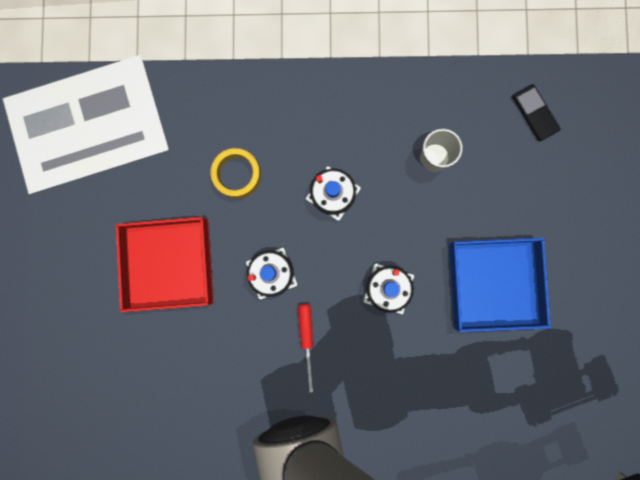

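View pics/side0.png

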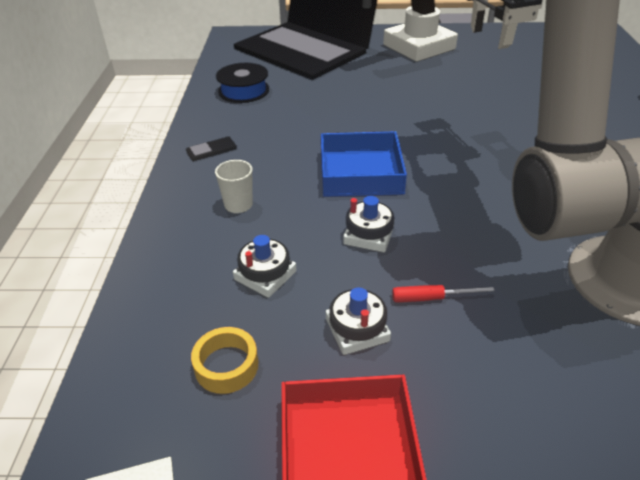

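The top view shows wheels at about (268,273), (333,189) and (391,289), the red bin at (165,263) and the screwdriver at (306,345). In this view +x is up and +y is left. Next I measure the positions by colour.

```bash
cat >> h.py <<'E'
def blobs(c,win):
    hsv=cv2.cvtColor(c['color'],cv2.COLOR_RGB2HSV)
    blue=cv2.inRange(hsv,(100,120,60),(130,255,255)); red=cv2.inRange(hsv,(0,140,80),(8,255,255))|cv2.inRange(hsv,(172,140,80),(180,255,255))
    u0,v0,r=win; out=[]
    for m in(blue,red):
        k=np.zeros_like(m);cv2.circle(k,(int(u0),int(v0)),r,255,-1)
        n,l,s,ce=cv2.connectedComponentsWithStats(m&k)
        if n<2: out.append(None);continue
        i=1+np.argmax(s[1:,4]); out.append((ce[i].round(1),s[i,4]))
    return out
def wheels(c,top=True):
    for nm,w in(zip('LMR',[(268,273,24),(333,189,24),(391,289,24)] if top else [(359,310,32),(262,255,32),(370,215,27)])):
        b,r=blobs(c,w)
        if b is None or r is None: print(nm,b,r);continue
        zb,zr=(80,76) if top else (67,66)
        B=ray(c,*b[0],zb);P=ray(c,*r[0],zr);d=P-B
        print(nm,B[:2].round(1),P[:2].round(1),'r',np.hypot(*d[:2]).round(1),'ang',np.degrees(np.arctan2(d[1],d[0])).round(1),b[1],r[1])
E
python3 - <<'E'
from h import *
for n in('top','side'):
    wheels(bot.capture(n),n=='top')
c=bot.capture('top')
for p in[(118,223),(204,217),(210,304),(122,311)]: print(ray(c,*p,50).round(0))
for p in[(306,306),(305,347),(311,391),(235,172),(441,150)]: print(ray(c,*p,15).round(0))
E
```

```text
L [479.8 110.3] [472.2 142.6] r 33.2 ang 103.3 181 34
M [636.5 -10.8] [658.1  15.2] r 33.9 ang 50.3 175 33
R [ 449.3 -117.4] [ 481.2 -126.8] r 33.3 ang -16.4 183 30
L [479.7 108.9] [471.8 142.2] r 34.1 ang 103.4 338 75
M [637.9 -11.5] [657.4  16.1] r 33.8 ang 54.8 321 50
R [ 448.6 -135. ] [ 479.6 -127. ] r 32.1 ang 14.5 460 55
[578. 406.  50.]
[589. 238.  50.]
[422. 224.  50.]
[409. 394.  50.]
[415.  43.  15.]
[336.  45.  15.]
[251.  34.  15.]
[683. 185.  15.]
[ 723. -227.   15.]
```

```bash
cat >> h.py <<'E'
def go(x,y,z,yawdeg=None,P=None,yaw0=None):
    o=bot.get_obs();p=np.array(o['tool_pos']) if P is None else np.array(P);w=o['tcp_rot'][2] if yaw0 is None else np.radians(yaw0)
    d=np.array([x,y,z])-p
    t=0 if yawdeg is None else -((yawdeg-np.degrees(w)+180)%360-180)
    print('shift',np.round([d[0]*np.cos(w)+d[1]*np.sin(w),d[0]*np.sin(w)-d[1]*np.cos(w),-d[2]],1),'turn',round(t,1),'dist',np.linalg.norm(d).round())
E
python3 - <<'E'
from h import *
go(466.7,-164.3,130,-16.4)
go(466.7,-164.3,82,-16.4,P=[466.7,-164.3,130],yaw0=-16.4)
E
```

```text
shift [ 379.9 -207.8  118.4] turn 36.8 dist 449.0
shift [ 0. -0. 48.] turn -0.0 dist 48.0
```

play_rows(moves=[255,48,-26,15,5,255,95,-52,30,10,255,142,-78,45,15,255,190,-104,59,20,255,237,-130,74,25,255,285,-156,89,30,255,320,-175,100,36,255,350,-191,109,36.8])

```text
time: 0.92
tool_pos: [393.6, -248.9, 160.9]
tcp_rot: [3.141, -0.001, -0.291]
contact_force: [1.1, -0.4, 0.2]
grip_width: 43.1
```

Run:
```python
from h import *
o=bot.get_obs();print(o['time'],o['tool_pos'],o['tcp_rot'],o['grip_width'],o['contact_force'])
go(466.7,-164.3,100,-16.4)
c=shot('top','t1');c=shot('side','s1')
```

```text
0.9167 [ 393.56171035 -248.86606899  160.90269644] [ 3.14120705e+00 -5.05241889e-04 -2.90959061e-01] 43.10915885985999 [ 1.13588281 -0.37252961  0.15132833]
shift [  45.8 -102.    60.9] turn -0.3 dist 127.0
```

View pics/s1.png

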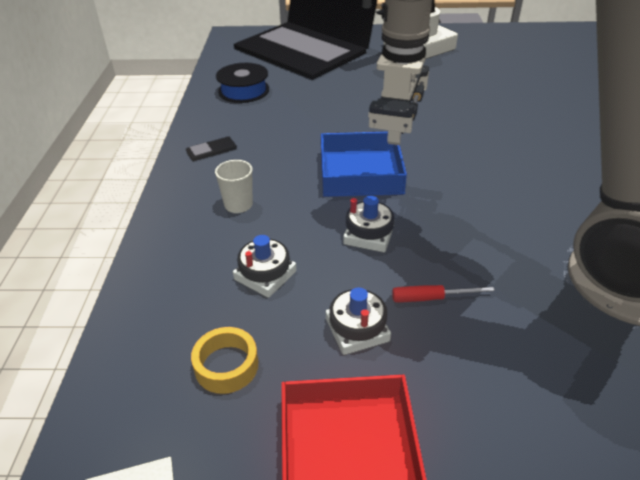

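play_rows(moves=[255,15,-34,20,0,255,30,-68,40,0,255,46,-102,61,0,255,46,-102,79,0,255,46,-102,79,0,255,46,-102,79,0])

```text
time: 1.52
tool_pos: [464.9, -165.5, 81.7]
tcp_rot: [-3.141, 0.002, -0.285]
contact_force: [0.9, 0.6, 0.1]
grip_width: 0.4
```

Run:
```python
from h import *
o=bot.get_obs();print(o['time'],o['tool_pos'],o['tcp_rot'],o['grip_width'],o['contact_force'])
c=shot('side','s2'); cv2.imwrite('pics/s2z.png',cv2.resize(c['color'][100:270,270:470,::-1],None,fx=3,fy=3)); c=shot('top','t2');cv2.imwrite('pics/t2z.png',cv2.resize(c['color'][220:370,300:500,::-1],None,fx=3,fy=3));
```

```text
1.5167 [ 464.90292777 -165.50426956   81.74405887] [-3.14149737e+00  2.33028187e-03 -2.84627813e-01] 0.4062192037986188 [0.87505543 0.60306108 0.05156286]
```

View pics/s2z.png

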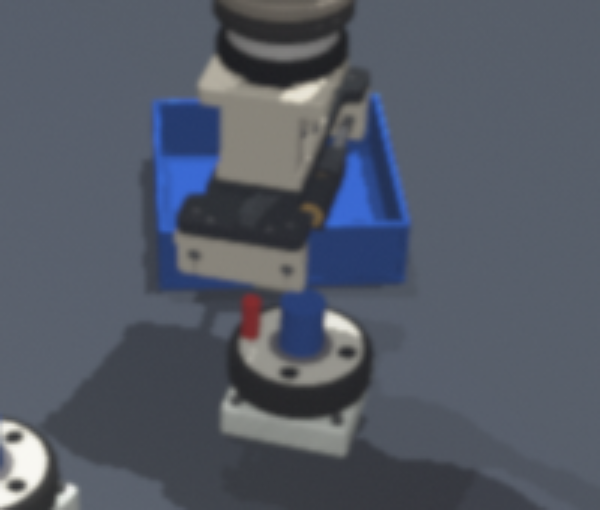

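View pics/t2z.png

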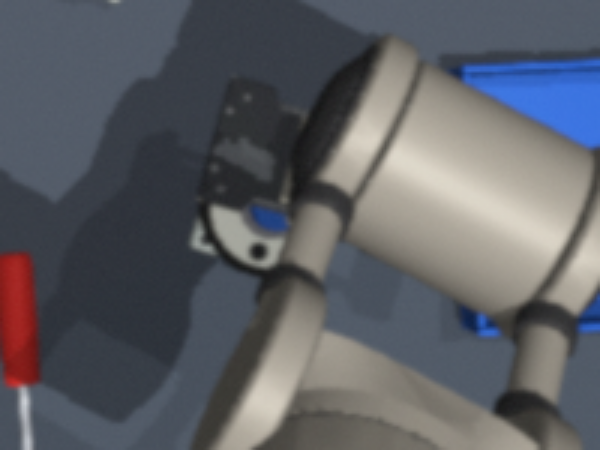

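play_rows(moves=[255,0,-8,0,0,255,0,-16,0,0,255,0,-24,0,0,255,0,-32,0,0,255,0,-40,0,0,255,0,-47,0,0,255,0,-47,-30,0,255,0,-47,-60,0])

```text
time: 2.28
tool_pos: [478.0, -118.7, 141.6]
tcp_rot: [-3.141, 0.004, -0.285]
contact_force: [0.9, 0.2, -0.0]
grip_width: 0.7
```

Run:
```python
from h import *
o=bot.get_obs();print(o['time'],o['tool_pos'],o['contact_force'])
c=shot('side','s3'); cv2.imwrite('pics/s3z.png',cv2.resize(c['color'][100:270,270:470,::-1],None,fx=3,fy=3)); wheels(c,False)
for i in range(6): c=bot.capture('side')
wheels(c,False); cv2.imwrite('pics/s3y.png',cv2.resize(c['color'][100:270,270:470,::-1],None,fx=3,fy=3))
```

```text
2.2833 [ 478.03163557 -118.74098986  141.5752197 ] [ 0.92350877  0.20292065 -0.02883623]
L [479.9 108.7] [472.  142.9] r 35.1 ang 103.0 356 82
M [637.9 -11.5] [657.4  16.6] r 34.1 ang 55.3 321 52
R [ 449.5 -133.8] [475.  -92.6] r 48.4 ang 58.3 461 49
L [479.7 108.7] [472.  142.9] r 35.1 ang 102.8 354 82
M [637.9 -11.5] [657.4  16.6] r 34.1 ang 55.3 321 51
R [ 449.5 -133.8] [474.8 -92.3] r 48.6 ang 58.7 461 50
```

View pics/s3z.png

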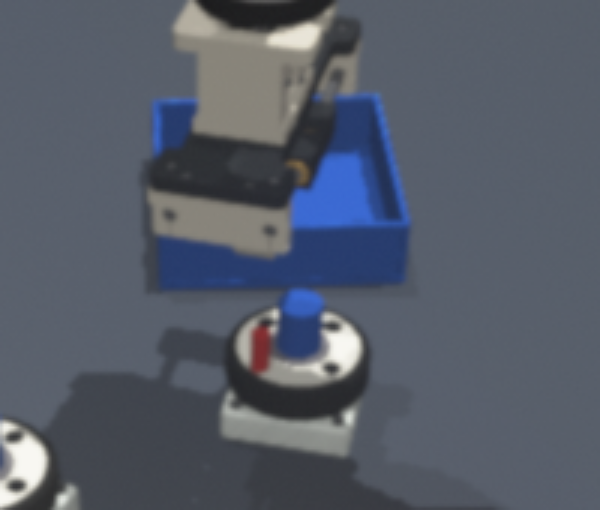

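View pics/s3y.png

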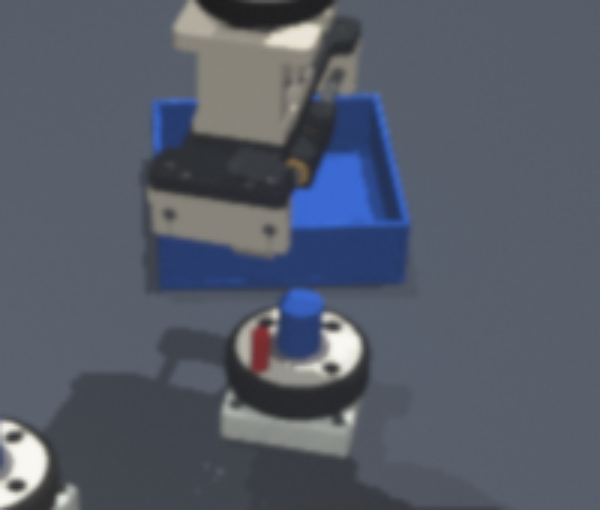

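Wheel R (nearest the blue bin) turned about 61° and then stayed put between frames, so it looks like the binding one. I'll still test M and L.

Run:
```python
from h import *
go(688.6,-13.3,120,52)
```

```text
shift [ 172.  -161.4   21.1] turn -68.3 dist 237.0
```

play_rows(moves=[255,22,-20,2,-7,255,44,-40,4,-14,255,66,-60,6,-21,255,88,-80,8,-28,255,110,-102,10,-35,255,132,-124,12,-42,255,152,-144,16,-49,255,172,-161.4,21,-56])

```text
time: 3.3
tool_pos: [690.0, -12.4, 119.5]
tcp_rot: [-3.14, 0.001, 0.698]
contact_force: [0.3, -0.1, -0.6]
grip_width: 0.4
```

Run:
```python
from h import *
go(688.6,-13.3,82,52)
```

```text
shift [-1.6 -0.3 37.5] turn -12.0 dist 38.0
```

play_rows(moves=[255,-1,0,10,-6,255,-1,0,30,-12,255,-1,0,37.5,-12,255,-1,0,37.5,-12])

```text
time: 3.63
tool_pos: [686.3, -14.2, 79.7]
tcp_rot: [-3.135, 0.004, 0.898]
contact_force: [-0.4, 0.7, 0.3]
grip_width: 0.2
```

Run:
```python
from h import *
o=bot.get_obs();print(o['time'],o['tool_pos'],o['contact_force'],o['tcp_rot'])
c=bot.capture('side');wheels(c,False)
d=o['tool_pos'][:2]-np.array([637,-11]);a=np.radians(52);print(d@[np.cos(a),np.sin(a)],d@[-np.sin(a),np.cos(a)])
```

```text
3.6333 [686.34707243 -14.22676631  79.68812515] [-0.38789961  0.70793522  0.32563   ] [-3.13539585  0.00378032  0.89819465]
L [480.3 111.2] [471.9 144.3] r 34.1 ang 104.2 366 86
M [633.7   5.1] [656.8  19.2] r 27.0 ang 31.5 135 59
R [ 449.7 -134.1] [474.7 -94.6] r 46.8 ang 57.7 461 45
27.838364858637526 -40.872619442069194
```

play_rows(moves=[255,0,-8,-1,0,255,0,-16,-1,0,255,0,-24,-1,0,255,0,-32,-1,0,255,0,-40,-1,0,255,0,-46,-1,0,255,0,-46,-30,0,255,0,-46,-60,0])

```text
time: 4.35
tool_pos: [650.4, 14.8, 142.5]
tcp_rot: [-3.137, 0.003, 0.902]
contact_force: [0.3, 0.3, 1.2]
grip_width: 0.8
```

Run:
```python
from h import *
o=bot.get_obs();print(o['time'],o['tool_pos'],o['contact_force'])
for k in range(2):
  ims=[]
  for n,(u,v) in(('side',(262,255)),('top',(333,189))):
    c=bot.capture(n); print(n);wheels(c,n=='top'); ims.append(cv2.resize(c['color'][v-50:v+50,u-65:u+65,::-1],None,fx=3,fy=3))
  cv2.imwrite(f'pics/m{k}.png',np.hstack(ims))
  for i in range(3): bot.capture('side')
```

```text
4.35 [650.42932769  14.76177332 142.48570852] [0.26384088 0.2515651  1.23180999]
side
L [480.1 111. ] [472.  143.7] r 33.7 ang 103.9 365 86
M [637.6 -11. ] [608.    5.1] r 33.7 ang 151.4 327 51
R [ 449.7 -134.1] [474.7 -94.6] r 46.8 ang 57.7 462 46
top
L None None
M [635.8 -10.8] [605.6  -3.1] r 31.1 ang 165.6 148 21
R [ 451.  -116.1] [475.7 -94.9] r 32.6 ang 40.6 180 20
side
L [480.3 111. ] [472.  143.7] r 33.7 ang 104.1 361 86
M [637.9 -11. ] [608.1 -23.1] r 32.2 ang -157.9 324 62
R [ 449.7 -134.1] [474.7 -94.6] r 46.8 ang 57.7 462 47
top
L None None
M (array([333.1, 189.3]), np.int32(140)) None
R [ 451.  -116.1] [475.7 -94.9] r 32.6 ang 40.6 182 20
```

View pics/m0.png

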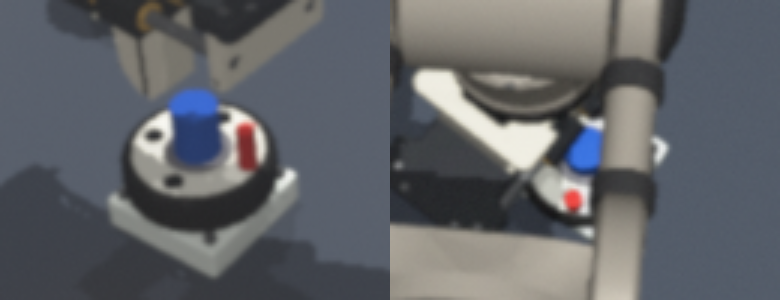

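View pics/m1.png

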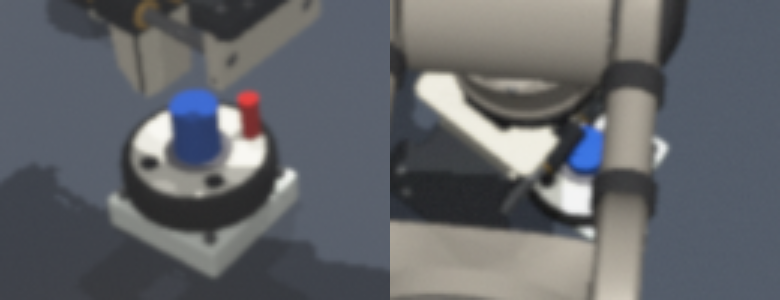

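M keeps spinning (151° → 165° → 202° across frames), so it's a good wheel. Next is L.

Run:
```python
from h import *
print(bot.get_obs()['time'])
go(513.9,148.3,125,103)
```

```text
4.85
shift [  19.6 -191.6   17.5] turn -51.4 dist 193.0
```

play_rows(moves=[255,3,-27,2,-7,255,6,-54,4,-14,255,9,-81,6,-21,255,12,-108,9,-28,255,15,-136,12,-35,255,18,-164,15,-42,255,19.6,-191,17,-49,255,19.6,-191.6,17.5,-51.4])

```text
time: 5.52
tool_pos: [510.1, 150.9, 125.2]
tcp_rot: [-3.137, -0.001, 1.808]
contact_force: [0.2, 1.4, -0.3]
grip_width: 0.6
```

Run:
```python
from h import *
wheels(bot.capture('side'),False)
go(513.9,148.3,82,103)
```

```text
L [478.6 111.4] [471.9 144.1] r 33.4 ang 101.6 310 84
M [640.4 -14.3] [666. -26.] r 28.1 ang -24.5 249 65
R (array([378.5, 192.1]), np.int32(58)) None
shift [-1.9  1.5 43.5] turn 0.5 dist 44.0
```

play_rows(moves=[255,-1,2,15,0,255,-1,4,30,0,255,-1,4,43,0,255,-1,4,43,0])

```text
time: 5.9
tool_pos: [517.4, 147.6, 80.6]
tcp_rot: [-3.137, -0.0, 1.797]
contact_force: [-1.0, -1.1, -0.7]
grip_width: 0.4
```

play_rows(moves=[255,0,-8,-1,0,255,0,-16,-1,0,255,0,-24,-1,0,255,0,-32,-1,0,255,0,-40,-1,0,255,0,-48,-1,0,255,0,-48,-30,0,255,0,-48,-60,0])

```text
time: 6.57
tool_pos: [469.5, 137.0, 142.7]
tcp_rot: [-3.137, -0.0, 1.798]
contact_force: [1.3, 0.2, 1.0]
grip_width: 0.5
```

Run:
```python
from h import *
o=bot.get_obs();print(o['time'],o['tool_pos'],o['contact_force'])
for k in range(2):
  ims=[]
  for n,(u,v) in(('side',(359,310)),('top',(268,273))):
    c=bot.capture(n); print(n);wheels(c,n=='top'); ims.append(cv2.resize(c['color'][v-50:v+50,u-65:u+65,::-1],None,fx=3,fy=3))
  cv2.imwrite(f'pics/l{k}.png',np.hstack(ims))
  for i in range(3): bot.capture('side')
```

```text
6.5667 [469.45075371 136.95940104 142.68999394] [1.29033362 0.15714052 0.97167128]
side
L [480.7 114.4] [448.7 104.4] r 33.5 ang -162.5 333 71
M [637.9 -11.5] [657.7  16.3] r 34.1 ang 54.6 321 56
R None None
top
L [480.1 107. ] [451.5  95.7] r 30.8 ang -158.4 129 25
M [636.5 -10.8] [657.8  15.4] r 33.8 ang 51.0 174 33
R [ 451.  -116.1] [475.7 -94.9] r 32.6 ang 40.6 180 20
side
L (array([357.6, 302.2]), np.int32(319)) None
M [637.9 -11.5] [653.7  18.2] r 33.7 ang 62.1 320 54
R None None
top
L [480.5 106.4] [471.3  79.5] r 28.5 ang -108.9 114 20
M [636.5 -11. ] [653.2  18.6] r 34.0 ang 60.6 174 34
R [ 451.  -116.1] [475.7 -94.9] r 32.6 ang 40.6 181 20
```

View pics/l0.png

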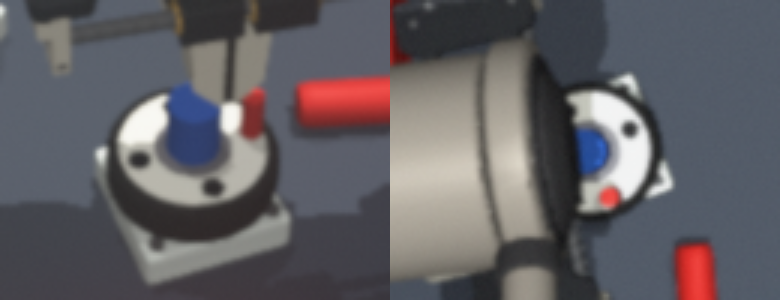

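View pics/l1.png

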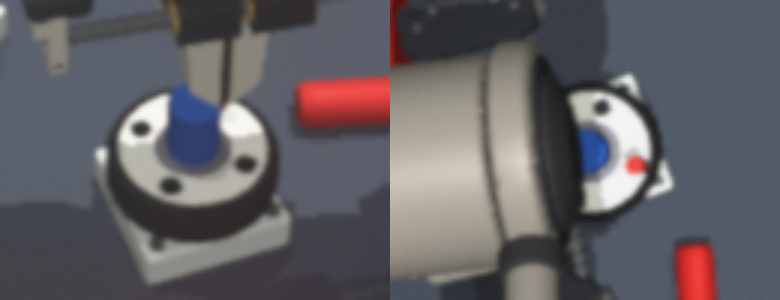

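L runs on as well, and R has not moved since its push. So R is the one that binds. I'll approach its hub with the jaws square to the peg direction (yaw about 41°).

Run:
```python
from h import *
go(450.5,-116.3,132,41)
```

```text
shift [-242.4  -77.4   10.3] turn 62.0 dist 255.0
```

play_rows(moves=[255,-27,-9,0,7,255,-54,-17,0,14,200,-81,-26,0,21,100,-108,-35,0,28,0,-135,-43,0,35,0,-170,-54,0,42,0,-205,-66,0,49,0,-235,-75,0,56])

```text
time: 7.73
tool_pos: [450.9, -110.4, 142.7]
tcp_rot: [-3.141, 0.001, 0.815]
contact_force: [-0.2, -0.0, 0.2]
grip_width: 36.0
```

Run:
```python
from h import *
go(450.5,-116.3,125,41)
```

```text
shift [-4.6  3.7 17.7] turn 5.7 dist 19.0
```

play_rows(moves=[0,-4.5,3.5,5,5.7,0,-4.5,3.5,10,5.7,0,-4.5,3.5,17,5.7,0,-4.5,3.5,17,5.7,0,-4.5,3.5,17,5.7,0,-4.5,3.5,17,5.7])

```text
time: 8.23
tool_pos: [451.2, -113.2, 126.1]
tcp_rot: [-3.141, 0.0, 0.725]
contact_force: [0.5, -0.1, 0.5]
grip_width: 75.5
```

Run:
```python
from h import *
o=bot.get_obs();print(o['time'],o['tool_pos'],o['tcp_rot'],o['grip_width'])
c=bot.capture('side');wheels(c,False);print(blobs(c,(370,215,22)),proj(c,[450.5,-116.3,67]))
cv2.imwrite('pics/g0.png',cv2.resize(c['color'][100:270,270:470,::-1],None,fx=3,fy=3))
go(450.5,-116.3,77,41)
```

```text
8.2333 [ 451.22006578 -113.18765112  126.08797148] [-3.14115647e+00  2.22417495e-04  7.24617904e-01] 75.47183254055854
L [479.  109.8] [495.8 139.3] r 34.0 ang 60.3 375 78
M [637.6 -13.3] [645.5  20.2] r 34.4 ang 76.7 295 63
R [ 450.3 -132.6] [474.8 -93.4] r 46.2 ang 58.1 447 53
[(array([369.4, 205.8]), np.int32(309)), (array([356.5, 215.4]), np.int32(53))] (np.float64(369.3814561853977), np.float64(206.99189483395185))
shift [-2.6  1.6 49.3] turn 0.5 dist 49.0
```

View pics/g0.png

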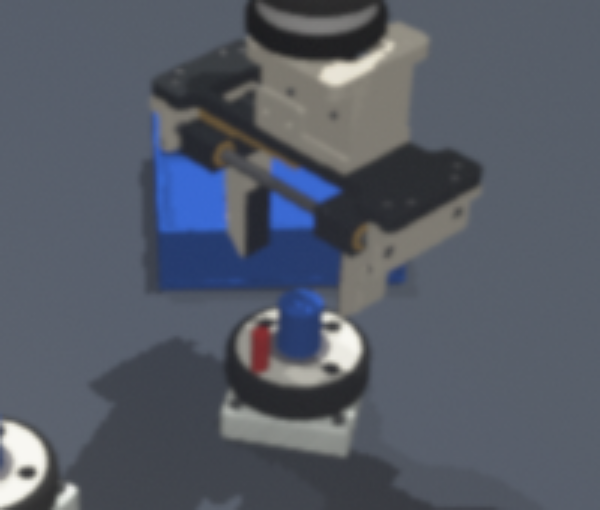

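play_rows(moves=[0,-2.5,1.5,15,0,0,-2.5,1.5,30,0,0,-2.5,1.5,42,0,0,-2.5,1.5,49,0,0,-2.5,1.5,49,0,255,-2.5,1.5,49,0,255,-2.5,1.5,49,0,255,-2.5,1.5,49,0])

```text
time: 8.95
tool_pos: [450.8, -117.1, 77.9]
tcp_rot: [3.14, -0.001, 0.722]
contact_force: [0.3, 0.4, 0.9]
grip_width: 76.4
```

play_rows(moves=[255,0,0,0,0,255,0,0,0,0,255,0,0,0,0,255,0,0,0,0,255,0,0,0,0,255,0,0,0,0])

```text
time: 9.45
tool_pos: [450.3, -117.0, 77.2]
tcp_rot: [3.142, 0.0, 0.722]
contact_force: [-0.7, -0.2, 0.3]
grip_width: 36.4
```

Run:
```python
from h import *
c=bot.capture('side')
cv2.imwrite('pics/g1.png',cv2.resize(c['color'][100:270,270:470,::-1],None,fx=3,fy=3))
```

```text
(no output)
```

View pics/g1.png

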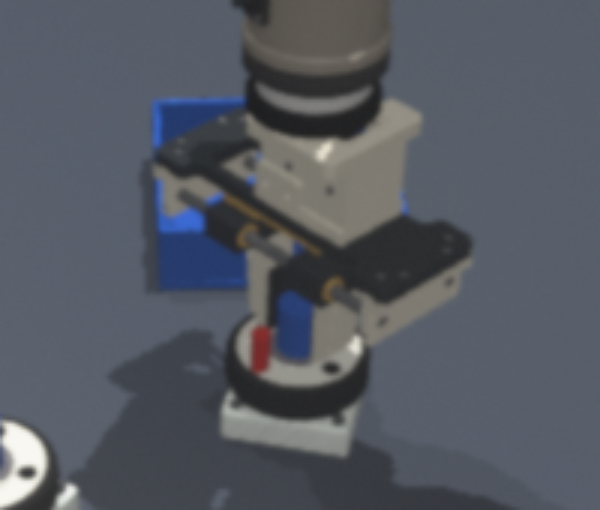

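The jaws are closing on either side of the hub and the peg is clear of them. I'll finish closing.

play_rows(moves=[255,0,0,0,0,255,0,0,0,0,255,0,0,0,0,255,0,0,0,0,255,0,0,0,0,255,0,0,0,0])

```text
time: 10.0
tool_pos: [450.5, -117.2, 77.2]
tcp_rot: [3.141, -0.0, 0.722]
contact_force: [1.6, -1.8, -1.9]
grip_width: 27.3
```

play_rows(moves=[255,0,0,-5,0,255,0,0,-15,0,255,0,0,-30,0,255,0,0,-50,0,255,0,0,-75,0,255,0,0,-100,0,255,0,0,-125,0,255,0,0,-145,0])

```text
time: 10.67
tool_pos: [449.2, -116.3, 223.2]
tcp_rot: [-3.139, 0.001, 0.722]
contact_force: [1.3, -1.0, -8.0]
grip_width: 27.4
```

Run:
```python
from h import *
c=shot('side','c1')
go(499,316,222)
```

```text
shift [ 322.2 -293.2    4.7] turn 0 dist 436.0
```

View pics/c1.png

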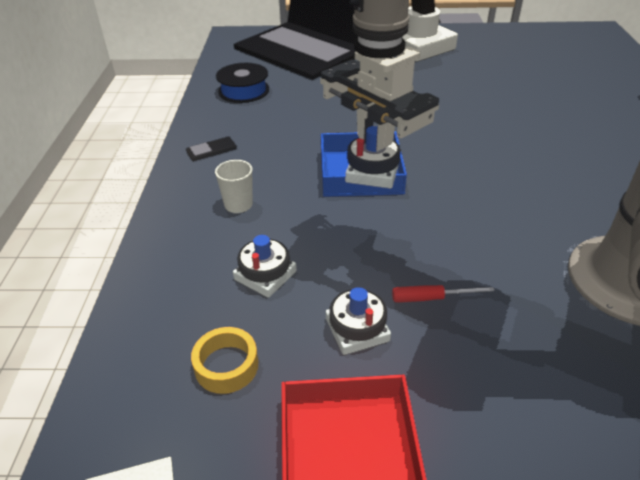

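The module is held level, with its underside at about 146 mm and the other wheels in place. I'll carry it over to the bin.

play_rows(moves=[255,10,-9,0,0,255,28,-25,0,0,255,48,-44,0,0,255,70,-64,0,0,255,92,-84,0,0,255,114,-104,0,0,255,136,-124,0,0,255,158,-144,0,0])

```text
time: 11.38
tool_pos: [472.2, 97.0, 220.5]
tcp_rot: [-3.139, 0.003, 0.722]
contact_force: [0.1, -0.2, -7.7]
grip_width: 27.1
```

play_rows(moves=[255,22,-20,0,0,255,44,-40,0,0,255,66,-60,0,0,255,88,-80,0,0,255,110,-100,0,0,255,132,-120,0,0,255,150,-137,0,0,255,161,-147,0,0])

```text
time: 12.05
tool_pos: [495.9, 314.6, 219.7]
tcp_rot: [-3.139, 0.004, 0.723]
contact_force: [0.2, -0.5, -8.6]
grip_width: 27.2
```

Run:
```python
from h import *
go(499,316,130); c=bot.capture('top')
c=shot('side','c2')
```

```text
shift [ 3.2  1.  89.7] turn 0 dist 90.0
```

View pics/c2.png

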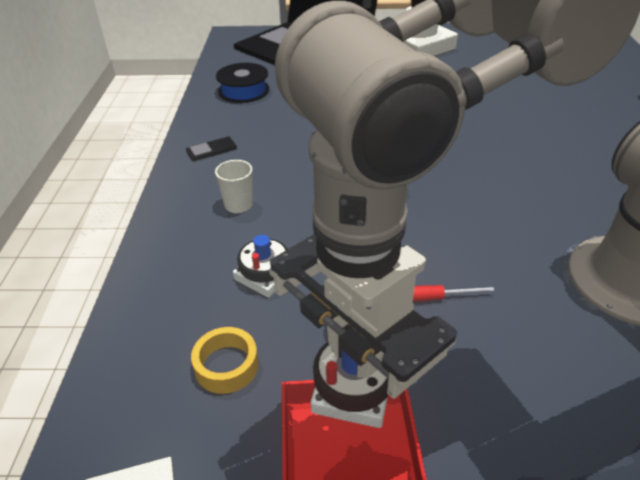

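play_rows(moves=[255,3,1,20,0,255,3,1,45,0,255,3,1,70,0,255,3,1,95,0,255,3,1,115,0,255,3,1,125,0,255,3,1,130,0,255,3,1,130,0])

```text
time: 12.82
tool_pos: [499.7, 312.7, 90.8]
tcp_rot: [-3.141, 0.003, 0.721]
contact_force: [-0.7, -0.3, -7.1]
grip_width: 27.5
```

play_rows(moves=[255,0,0,2,0,255,0,0,4,0,255,0,0,6,0,255,0,0,6,0])

```text
time: 13.15
tool_pos: [500.6, 313.5, 86.6]
tcp_rot: [3.141, -0.001, 0.722]
contact_force: [0.1, -1.5, -8.4]
grip_width: 27.5
```

play_rows(moves=[255,0,0,1,0,255,0,0,2,0,255,0,0,3,0,255,0,0,3,0])

```text
time: 13.48
tool_pos: [500.4, 313.4, 83.0]
tcp_rot: [3.142, 0.0, 0.722]
contact_force: [0.5, -0.6, -8.8]
grip_width: 27.4
```

play_rows(moves=[255,0,0,0.7,0,255,0,0,1.4,0,255,0,0,1.4,0])

```text
time: 13.73
tool_pos: [500.6, 313.6, 82.3]
tcp_rot: [3.141, -0.001, 0.722]
contact_force: [-1.4, -0.9, -3.1]
grip_width: 27.4
```

The load on the wrist has dropped from 8.8 to 3.1 N, so it is resting on the floor. I'll release, then rise.

play_rows(moves=[0,0,0,0,0,0,0,0,0,0,0,0,0,0,0,0,0,0,0,0,0,0,0,0,0,0,0,0,0,0,0,0,0,0,0,0,0,0,0,0])

```text
time: 14.4
tool_pos: [500.5, 313.4, 81.8]
tcp_rot: [3.141, -0.0, 0.722]
contact_force: [-0.0, -0.6, -0.4]
grip_width: 76.1
```

play_rows(moves=[0,0,0,-8,0,0,0,0,-20,0,0,0,0,-40,0,0,0,0,-65,0,0,0,0,-95,0,0,0,0,-130,0,0,0,0,-165,0,0,0,0,-170,0])

```text
time: 15.07
tool_pos: [502.5, 314.5, 259.4]
tcp_rot: [3.138, -0.011, 0.722]
contact_force: [0.7, 0.5, 1.0]
grip_width: 92.0
```

Run:
```python
from h import *
c=shot('side','d1'); wheels(c,False);c=shot('top','d2'); wheels(c)
```

```text
L [483. 127.] [466.  140.6] r 21.8 ang 141.4 103 25
M [642.2 -11.3] [645.5  20.4] r 31.9 ang 84.0 164 66
R None None
L [480.  110.5] [464.6 140.5] r 33.7 ang 117.2 181 35
M [636.5 -11. ] [646.   21.5] r 33.9 ang 73.7 175 33
R None None
```

View pics/d1.png

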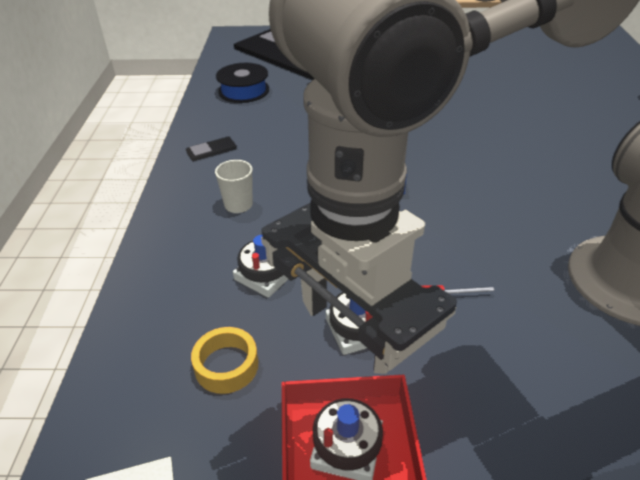

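View pics/d2.png

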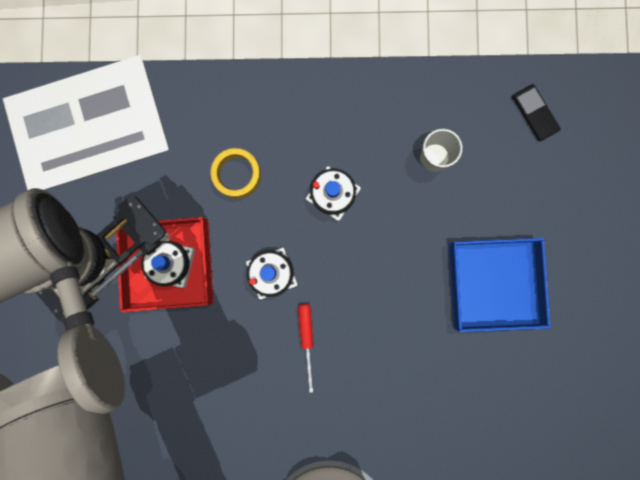

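The module stands upright near the middle of the red bin, at about (165,262) in the top view. The gripper is clear, and the other wheels, tape, cup and screwdriver are where they started. Handing in.

Run:
```python
from h import *
c=bot.capture('top'); b=blobs(c,(165,262,22))[0]; print(ray(c,*b[0],85), bot.get_obs()['contact_force'])
for p in[(305,347),(235,172),(441,150)]: print(ray(c,*p,15).round(0))
print(bot.close_job())
```

```text
[500.39126813 310.22027294  85.        ] [ 0.00804726 -0.13383007 -0.64895546]
[336.  45.  15.]
[683. 185.  15.]
[ 723. -227.   15.]
the job is handed in; nothing more can be done
None
```

I tried all three wheels, and the one that binds, nearest the blue bin, now stands upright on the floor of the red bin. The job was handed in at about 15 s, with no verdict reported.

- **Wheel test:** I pushed each peg with the closed fingers. The wheel nearest the blue bin turned about 57–61° and stopped dead. The other two coasted on, past a full turn by the camera angles.
- **Pick and place:** I gripped the binding module by its hub, carried it over and set it down. The wrist load fell from about 9 N to 3 N as it touched the floor, and I then released it.

**Last checks:**
- **Placement:** The hub in the bin measured at about (500, 310) mm, against an estimated bin centre of (499, 316) mm. It looks upright and released in both views.
- **Good wheels:** In the final top view both hubs are within 1 mm of where they started. The final side view reads up to 17 mm off for the left one, but the gripper partly hides it there, so I trusted the top view.
- **Bystanders:** The tape, cup and screwdriver look unmoved in the pictures. I compared them by eye and did not re-measure them.
- **Robot:** The gripper was about 175 mm above its release height and touching nothing.

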